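Garlic press into the cantilever utensil box

TASK

Put the garlic press away in the compartment under the top tray of the wooden cantilever box: raise the tray by its handle until it stays open, lay the press flat inside, right way up, lengthwise with its head at the back under the raised tray and its levers to the front, then lower the tray fully shut without letting it drop. The levers start out under the spice rack, so draw the press out by its head and set it down to take it again by the levers; do not drop it, and leave the cup, bowl, lid and masher where they are.

Things in the scene. Friction and masses are not known exactly. Their poses are not given: they have to be found in the camera images.
- box: Fixed open pale plywood box, base of the cantilever box: 250 (its x) x 160 (its y) x 56 mm high, walls and floor 5 mm. Origin: centre of its underside, on the worktop. Its x axis points from its front to its back, z up; the front wall (x = -125 mm) faces roughly the robot's right. Compartment inside 240 x 150 mm, undivided, floor at z = 5 mm, wholly covered by the tray when shut.
- tray_lift (a joint): Swing q (rad) of the tray's 120 mm steel arms: 0 shut, 1.309 fully open (stop). The tray stays level; from shut, each of its points shifts in the box's frame by x = 0.12*(cos(2.618-q)+0.866), z = 0.12*(sin(2.618-q)-0.5) m: open, 135 mm back and 56 mm up. Low friction: past q = 1.05 its weight holds it open, before that it falls shut if let go. Moving mass about 0.6 kg.
- tray_handle (a point): Middle of the tray's handle: round wooden bar 14 mm thick along the box's y axis, 131 mm long between thin steel uprights. Shut, at x = -40, y = 0, z = 115 mm of the box; moves with the tray. It is 52 mm above the tray's floor, 19 mm above the tray's walls; a low divider is 75 mm and tins 120 mm behind it.
- tray: Top tray, plywood, 250 x 160 x 38 mm, floor 5 mm; shut, it lies squarely over the box, underside at z = 58 mm of the box. Open, its underside is at z = 114 mm and its front edge at x = +10 mm of the box: the back half of the compartment stays roofed over. Origin: pivot of the front arms, 104 mm in front of its middle, 22 mm above its underside. Divider and three tins in it are fixed.
- press: Loose steel garlic press lying flat, 200 mm long, about 0.26 kg. Origin: middle of its length, on its underside; x axis points from levers to head, z up. Head: x = +40 to +98 mm, 44 mm wide up to 24 mm, then 36 mm wide up to 32 mm high. Levers: two shut bars one above the other, no gap, x = -100 to +46 mm, 18 mm wide, top at 26 mm. Starts on the board, levers under the rack, head out in front.
- press_head (a point): Middle of the press's head, at x = +69, y = 0, z = 16 mm of the press.
- press_levers (a point): Point on the levers 25 mm from their free end, at x = -75, y = 0, z = 13 mm of the press: the place to hold the press when packing it.
- board: Fixed walnut chopping board, 280 (its x) x 460 (its y) x 18 mm, lying on the worktop. Origin: centre of its underside; its own y axis points from the rack end to the free end, towards the box. Its free half is the place to set the press down.
- rack: Fixed low wooden spice rack straddling the board's right end: shelf 306 (its x) x 130 (its y) mm on two 12 mm end panels beside the board, underside 70 mm above the board, four jars fixed on it, up to 167 mm above the board. Origin: midway between the panels, at the height of the board's top. The press's head sticks out past its +y edge (y = +65 mm).
- cup: Bystander: loose pale green ceramic cup, 72 mm across, 80 mm high, on the worktop beyond the board. Origin: centre of its underside.
- bowl: Bystander: loose red plastic bowl, 150 mm across, 65 mm high, on the worktop beyond the work. Origin: centre of its underside.
- lid: Bystander: loose glass pan lid, 140 mm across, 44 mm high with its knob, on the worktop beyond the box. Origin: centre of its underside.
- masher: Bystander: loose wooden masher lying on the worktop beyond the board, about 190 mm long, 60 mm thick at its head. Origin: under its middle.
Not all that is in view belongs to the job. What is meant by the press is not purple, and is the smaller of those in its own colour.

How it is judged (in metres and radians):
On the way, in this order (a step that is already met when the one before it is completed fails the run):
1. the tray is raised fully (value of joint tray_lift above 1.2 rad), for 0.2 s.
2. the press lies released in the compartment, head at the back, the tray still up (value of joint tray_lift above 1.1 rad and x of press_head in the frame of box above 0.035 m and x of press_levers in the frame of box below -0.04 m and z of press in the frame of box below 0.015 m and y of press in the frame of box between -0.07 and 0.07 m and angle between press's own z axis and vertical below 0.15 rad and contact force between the fingers and press below 0.3 N), for 0.2 s.
At the end, for the whole second after the job is handed in: Tray shut (within 0.06 rad of 0); press at rest, flat (within 0.15 rad), right way up, on the compartment floor (within 10 mm) between the side walls, middle of its head over 35 mm behind the box's middle, lever point over 40 mm in front of it; bystanders within 40 mm of their starts (value of joint tray_lift below 0.06 rad and x of press_head in the frame of box above 0.035 m and x of press_levers in the frame of box below -0.04 m and z of press in the frame of box below 0.015 m and y of press in the frame of box between -0.07 and 0.07 m and angle between press's own z axis and vertical below 0.15 rad and linear speed of press below 0.03 m/s); the robot touches nothing.
It fails at once if the tray is let fall shut (swings down faster than 3 rad/s) (velocity of joint tray_lift below -3 rad/s).
It fails at once if the press is dropped or thrown (faster than 0.7 m/s with no finger on it) (linear speed of press above 0.7 m/s and contact force between the fingers and press below 0.1 N).
It fails at once if a bystander is shifted by more than 40 mm (distance of any of cup, bowl, lid, masher from where it was at the start of the episode above 0.04 m).
It also fails if it takes over 72 s, if anything falls off the work surface, if the arm or the gripper's body presses on something with over 40 N, if the wrist force passes 120 N, or if a joint passes its speed limit or range.

ROBOT

A 6-joint arm with a two-finger parallel gripper is mounted at the origin on the work surface. World frame = base frame: x ahead of the robot, y to its left, z up, the work surface at z = 0. Lengths are in m, angles in degrees, forces in N, time in s.
With the tool pointing down it reaches from about 0.375 to 0.9 m from the base axis. Payload 3.1 kg.
Tool frame: the origin (TCP) lies on the centre line of the jaws, within the pads' length; the fingertips stand 25 mm ahead of it and the grasp point (between the pads) lies 6 mm ahead of it; z points along the fingers, y is the line along which they close (so a half turn about z gives the same grasp; the last joint's range is limited). The gripper opens to 87 mm and grips with 3 to 60 N. Pads are 19 mm wide; open, the fingers measure 117 mm over their backs; the gripper's body (75 mm by 190 mm) begins 51 mm behind the grasp point.
Start: joints at [-76.92, 30.224, 82.088, -0, 67.689, -10.227], TCP at [0.247, -0.574, 0.248] pointing down, gripper open.
Joint ranges: [-176.69, 176.69], [-43.24, 126.21], [12.49, 139.97], [-82, 262], [0, 151.66], [-163.58, 163.58]. Speed limits (degrees/s): [159.86, 159.86, 180, 180, 180, 180].

INTERFACE

Orientations are given as a 3x3 rotation matrix whose columns are the frame's x, y, z axes.
In Python, from rig import * gives the robot as it stands.
- The arm moves only by the tool step_arm, never from a script. Its argument "steps" is a list of rows, each a list of 7 numbers: the shift along the tool's x, y, z normalised to -1 to 1, where 1 is 0.3 m, then the turn, a rotation vector about the tool's x, y, z normalised to -1 to 1, where 1 is 45 degrees, then the gripper's target within -1 to 1 (shut at 1, half-way at 0, fully open at -1). A call has 1 to 8 rows; each row is the pose to reach, as a shift and turn from the pose commanded when the call began, along the tool's axes at that moment; what a row does not reach only later rows make up. A row lasts 1/12 s, in which the tool goes at most 41.7 mm and 7.16 degrees, less where a joint would pass 70% of its speed; a pose out of reach is approached as far as the arm can. A call with a number of a shift or a turn outside -1 to 1 is refused whole. A call with a gripper value outside its range is refused whole. The fingers move at their own pace and stop on an object; the grip force is fixed at half the most. Time passes only in rows, so rows that repeat a pose let the fingers close. It gives the time, the measured TCP pose, the force, the opening and the grip force at its end, in the units of the state.
- read_state(): the state, without advancing time (a new reading comes with each control period).
- capture(name): name is "side" or "top" or "wrist"; returns a dict with "image" (480x640x3 uint8, red, green, blue), "vertical_fov" (degrees; the focal length in pixels is half the picture's height over the tangent of half this angle, whatever the lens; pixels are square), "cx", "cy" (the principal point, pixels), "world_from_camera" (4x4, takes a point from camera to world coordinates); the wrist camera has in their place "T_tool_cam" (4x4, takes a point from camera to tool coordinates, whose origin is the TCP and whose axes are the flange's). Camera axes: x right, y down, z forward; pixel columns grow to the right and rows downward; lengths in m; the calibration is good to about 2 mm. The wrist camera is an equidistant fisheye: a pixel r from the principal point sees the ray r / f radians off the axis. A picture is of the moment at which its call begins: read the wrist's pose just before it. There is no depth.
- hand_in(): hands the job in; it is judged then, once.
The state is a dict: "time_s": time; "joint_positions": joint angles; "qvel": joint speeds; "tau": joint torques, N m; "position": TCP position; "tcp_rot": TCP orientation; "force": force on the tool from outside, world axes, zero at the start; "moment": the same for the moment, N m; "opening": opening from 0.0 (shut) to 1.0 (fully open); "grasp_force": force on a finger pad.
Only numpy, scipy, OpenCV 4.12 (cv2) and the standard library are available. Lean on these libraries where they do the work, as an engineer would, in place of code of your own. Each camera call takes 0.05 s, during which the arm holds its last target. There are 200 camera calls.

## Working session

There is one attempt and no reset: what is moved stays moved. The work goes in short steps, Python scripts to look and compute and a tool call to move; the robot and the scene stay as the last step left them, time stands still between calls to the robot, and variables do not carry over. Pictures are saved under pics/ and viewed, at most 13 in all, crops included, and the job is handed in when it is done.

Besides the shell and the picture viewer there is one more tool, called after "Emit:" by a JSON object that holds its "op" and its "data". step_arm: Moves the arm, as the interface text tells. Scaled input: -1 to 1 covers 0.3 m each way for a shift and 45 degrees each way for a turn. Its arguments: {"type":"object","properties":{"steps":{"type":"array"}},"required":["steps"]}

```bash
ls; mkdir -p pics; python3 - <<'E'
from rig import *
import cv2,numpy as np
s=read_state();print({k:np.round(v,3).tolist() for k,v in s.items()})
for n in("side","top","wrist"):
    c=capture(n);cv2.imwrite(f"pics/{n}0.png",c["image"][:,:,::-1]);np.save(f"pics/{n}0.npy",c,allow_pickle=True)
    print(n,c["vertical_fov"],c["cx"],c["cy"],np.round(c.get("world_from_camera",c.get("T_tool_cam")),3).tolist())
E
```

```text
pics
{'time_s': 0.0, 'joint_positions': [-76.918, 30.276, 82.156, 0.0, 67.687, -10.227], 'qvel': [0.14, 0.004, -0.083, -0.104, 0.008, 0.022], 'tau': [-0.0, -44.004, -17.66, 0.063, 0.058, -0.0], 'position': [0.247, -0.573, 0.247], 'tcp_rot': [[0.918, 0.396, -0.0], [0.396, -0.918, 0.002], [0.0, -0.002, -1.0]], 'force': [-0.431, -0.238, -0.42], 'moment': [0.018, 0.013, -0.006], 'grasp_force': 0.0, 'opening': 1.003}
side 52.563626430265224 319.464577413763 233.58946108155968 [[-0.804, -0.46, 0.376, -0.024], [-0.594, 0.635, -0.494, 0.507], [-0.012, -0.621, -0.784, 1.144], [0.0, 0.0, 0.0, 1.0]]
top 54.97933848335676 323.037822487535 241.7406947708549 [[-0.029, -0.988, 0.153, 0.3], [-1.0, 0.029, 0.001, -0.17], [-0.005, -0.153, -0.988, 1.406], [0.0, 0.0, 0.0, 1.0]]
wrist 65.70646984690485 319.699201969659 239.2394728803775 [[-0.0, -0.965, -0.263, 0.072], [1.0, -0.0, -0.0, 0.0], [-0.0, -0.263, 0.965, -0.138], [0.0, 0.0, 0.0, 1.0]]
```

View pics/top0.png

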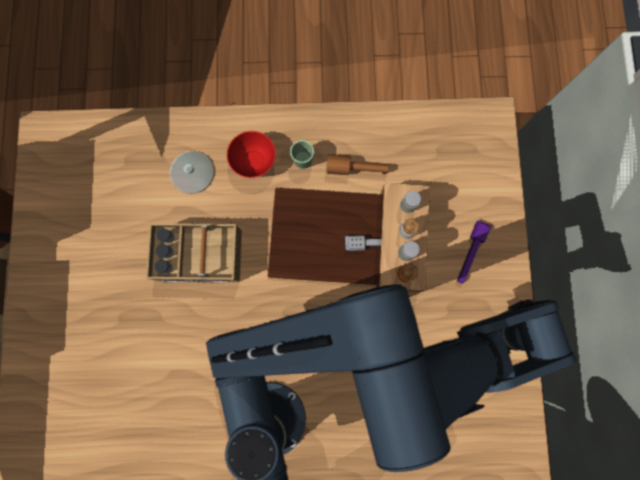

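View pics/side0.png

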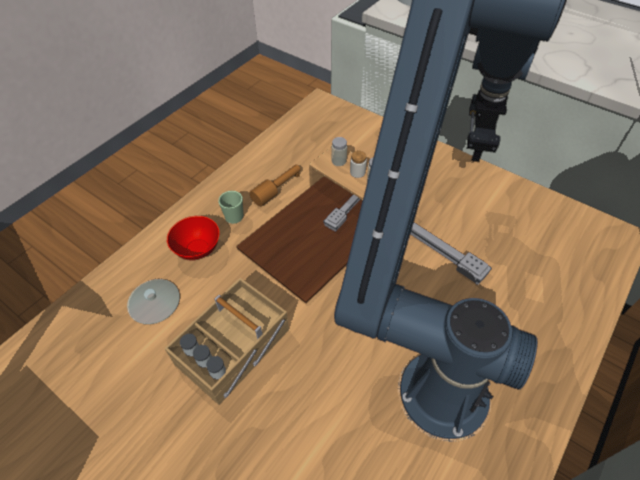

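The candidates are the steel press on the board (top 355,243; side 335,217), the larger steel one on the worktop (side 455,255, hidden under the arm in top), and the purple one (top 475,250). I choose the one on the board. The box handle is at top (203,248), with its tins to the left (+y, back).

```bash
cat > h.py <<'E'
import numpy as np,cv2
def load(n): return np.load(f"pics/{n}.npy",allow_pickle=True).item()
def ray(c,p):
    f=240/np.tan(np.radians(c["vertical_fov"])/2);T=c["world_from_camera"]
    d=np.array([(p[0]-c["cx"])/f,(p[1]-c["cy"])/f,1]);return T[:3,3],T[:3,:3]@d
def onz(c,p,z):
    o,d=ray(c,p);return o+d*(z-o[2])/d[2]
def proj(c,P):
    f=240/np.tan(np.radians(c["vertical_fov"])/2);T=np.linalg.inv(c["world_from_camera"]);q=T[:3,:3]@np.array(P)+T[:3,3]
    return np.array([c["cx"]+f*q[0]/q[2],c["cy"]+f*q[1]/q[2]])
def onray_fisheye(c,s,p,z):
    f=240/np.tan(np.radians(c["vertical_fov"])/2);u=np.array([p[0]-c["cx"],p[1]-c["cy"]]);r=np.hypot(*u);a=r/f
    d=np.array([*(np.sin(a)*u/max(r,1e-9)),np.cos(a)]);T=c["T_tool_cam"];R=np.array(s["tcp_rot"])
    o=R@T[:3,3]+np.array(s["position"]);d=R@T[:3,:3]@d;return o+d*(z-o[2])/d[2]
def rect(m):
    cs,_=cv2.findContours(m.astype(np.uint8),cv2.RETR_EXTERNAL,cv2.CHAIN_APPROX_NONE);k=max(cs,key=cv2.contourArea)
    return cv2.minAreaRect(k),cv2.contourArea(k)
def roi(m,x0,x1,y0,y1):
    o=np.zeros_like(m);o[y0:y1,x0:x1]=m[y0:y1,x0:x1];return o
E
python3 - <<'E'
from h import *
c=load("top0");im=c["image"];hsv=cv2.cvtColor(im,cv2.COLOR_RGB2HSV)
print("handle",hsv[248,200:208].tolist(),"head",hsv[243,345:385:3].tolist(),"board",hsv[220,300].tolist(),"wood",hsv[300,200].tolist(), hsv[248,210:240:6].tolist())
a=im[215:305,140:250];b=im[215:275,330:420]
a=cv2.resize(a,None,fx=3.6,fy=3.6,interpolation=cv2.INTER_CUBIC);b=cv2.resize(b,(396,324),interpolation=cv2.INTER_CUBIC)[:324]
h=max(len(a),len(b));o=np.zeros((h,a.shape[1]+396,3),np.uint8);o[:len(a),:a.shape[1]]=a;o[:len(b),a.shape[1]:]=b
cv2.imwrite("pics/crop0.png",o[:,:,::-1])
E
```

```text
handle [[16, 116, 171], [14, 137, 158], [13, 154, 146], [13, 162, 126], [12, 156, 100], [14, 130, 94], [16, 112, 121], [17, 108, 149]] head [[176, 16, 115], [120, 2, 145], [130, 5, 153], [120, 3, 155], [130, 5, 149], [120, 4, 137], [130, 5, 152], [140, 6, 126], [130, 5, 159], [130, 5, 158], [120, 2, 156], [120, 2, 139], [14, 72, 162], [15, 116, 194]] board [8, 163, 72] wood [15, 115, 200] [[17, 103, 173], [17, 103, 175], [17, 107, 95], [17, 103, 176], [17, 106, 145]]
```

View pics/crop0.png

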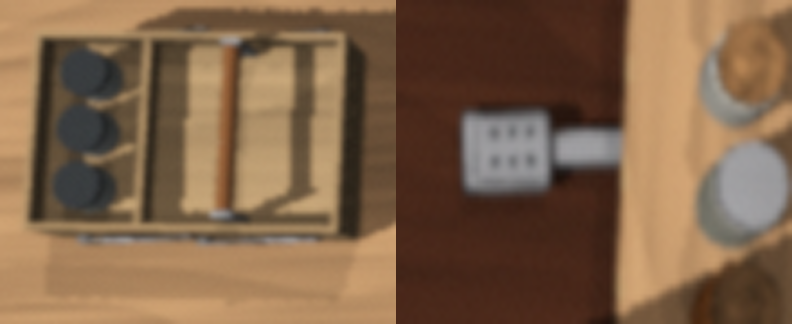

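The crop shows the board press: its perforated head spans x 345–365, y 235–251, and the lever goes right under the rack. The handle runs (204,227)–(202,274). Next I measure.

```bash
python3 - <<'E'
from h import *
c=load("top0");im=c["image"];hsv=cv2.cvtColor(im,cv2.COLOR_RGB2HSV);H,S,V=[hsv[...,i].astype(int) for i in range(3)]
m=roi((S<40)&(V>90),338,383,225,265);cols=[(x,np.nonzero(m[:,x])[0]) for x in range(340,383)]
head=[(x,r.min(),r.max()) for x,r in cols if len(r)>12];lev=[(x,r.min(),r.max()) for x,r in cols if 3<len(r)<=12]
print("headx",head[0][0],head[-1][0],"levx",lev[0][0],lev[-1][0])
hc=((head[0][0]+head[-1][0])/2,np.mean([(a+b)/2 for _,a,b in head]));lc=(np.mean([l[0] for l in lev if l[0]>368]),np.mean([(a+b)/2 for x,a,b in lev if x>368]))
print(hc,lc);Hd=onz(c,hc,.046);L=onz(c,lc,.044);print("head",Hd,"lever",L,"yaw",np.degrees(np.arctan2(*(Hd-L)[[1,0]])))
print("head len", onz(c,(head[0][0],hc[1]),.045)-onz(c,(head[-1][0]+1,hc[1]),.045))
s=load("side0");print("side pred",proj(s,Hd))
# handle
e1,e2=onz(c,(204.2,226.7),.118),onz(c,(201.9,274.2),.118);print("handle ends",e1,e2,np.linalg.norm(e1-e2),(e1+e2)/2)
m=roi((S>130)&(V>80)&(H<16),196,212,228,274);(r,a)=rect(m);print(r,a,onz(c,r[0],.120))
print("handle side",proj(s,(e1+e2)/2))
f=[(140+x/3.6,215+y/3.6) for x,y in((38,34),(349,29),(358,236),(26,230))]
C=[onz(c,p,.096) for p in f];print(np.round(C,3).tolist(),np.mean(C,0),[np.linalg.norm(C[i]-C[i-1]).round(3) for i in range(4)])
bm=(V<110)&(S>120)&(H<14);r,a=rect(roi(bm,255,390,180,295));print("board",np.round([onz(c,p,.018) for p in cv2.boxPoints(r)],3).tolist())
# rack front edge top z=.018+.07+~.012
for z in(.088,.1): print("rack edge",[np.round(onz(c,p,z),3).tolist() for p in((385,190),(381,280))])
hs=cv2.cvtColor(s["image"],cv2.COLOR_RGB2HSV);r,a=rect(roi((hs[...,1]>140)&(hs[...,0]<16)&(hs[...,2]>80),210,270,285,340));print("side handle",r,a,onz(s,r[0],.118))
E
```

```text
headx 345 363 levx 364 380
(354.0, np.float64(242.55263157894737)) (np.float64(374.5), np.float64(241.91666666666666))
head [ 0.50434208 -0.26166319  0.046     ] lever [ 0.50475874 -0.32302225  0.044     ] yaw 90.38906725153213
head len [0.00167051 0.05663464 0.        ]
side pred [334.45051083 217.05652583]
handle ends [0.55160558 0.16693765 0.118     ] [0.41652231 0.17194072 0.118     ] 0.1351758880842266 [0.48406394 0.16943918 0.118     ]
((202.8922576904297, 249.5469512939453), (4.257265567779541, 43.15080261230469), 3.012787342071533) 135.0 [0.48582453 0.16940406 0.12      ]
handle side [237.39375173 312.70948146]
[[0.567, 0.328, 0.096], [0.564, 0.078, 0.096], [0.397, 0.071, 0.096], [0.41, 0.333, 0.096]] [0.48451089 0.20259224 0.096     ] [np.float64(0.158), np.float64(0.25), np.float64(0.167), np.float64(0.263)]
board [[0.406, 0.002, 0.018], [0.689, -0.019, 0.018], [0.657, -0.364, 0.018], [0.376, -0.333, 0.018]]
rack edge [[0.651, -0.356, 0.088], [0.388, -0.332, 0.088]]
rack edge [[0.648, -0.354, 0.1], [0.387, -0.33, 0.1]]
side handle ((236.6211700439453, 313.216796875), (47.171966552734375, 5.025191307067871), 38.41805648803711) 190.5 [0.48462899 0.17154666 0.118     ]
```

Emit:
{"op": "step_arm", "data": {"steps": [[0.57, -0.654, 0, 0, 0, 0, -1], [0.57, -0.654, 0, 0, 0, 0, -1], [0.57, -0.654, 0, 0, 0, 0, -1], [0.57, -0.654, 0, 0, 0, 0, -1], [0.57, -0.654, 0, 0, 0, 0, -1], [0.57, -0.654, 0, 0, 0, 0, -1], [0.57, -0.654, 0, 0, 0, 0, -1]]}}

```text
time_s: 0.73
position: [0.3264, -0.319, 0.2469]
tcp_rot: [[0.917, 0.399, -0.002], [0.399, -0.917, 0.007], [0.001, -0.007, -1.0]]
force: [-0.7, 0.7, -0.1]
opening: 1.002
grasp_force: 0.0
```

Emit:
{"op": "step_arm", "data": {"steps": [[0.57, -0.654, 0, 0, 0, 0, -1], [0.57, -0.654, 0, 0, 0, 0, -1], [0.57, -0.654, 0, 0, 0, 0, -1], [0.57, -0.654, 0, 0, 0, 0, -1], [0.57, -0.654, 0, 0, 0, 0, -1], [0.57, -0.654, 0, 0, 0, 0, -1], [0.57, -0.654, 0, 0, 0, 0, -1]]}}

```text
time_s: 1.32
position: [0.4063, -0.0736, 0.2475]
tcp_rot: [[0.917, 0.4, -0.0], [0.4, -0.917, 0.002], [0.001, -0.002, -1.0]]
force: [-0.2, 0.1, -0.3]
opening: 1.001
grasp_force: 0.0
```

Emit:
{"op": "step_arm", "data": {"steps": [[0.57, -0.654, 0, 0, 0, 0.56, -1], [0.57, -0.654, 0, 0, 0, 0.56, -1], [0.57, -0.654, 0, 0, 0, 0.56, -1], [0.57, -0.654, 0, 0, 0, 0.56, -1], [0.57, -0.654, 0, 0, 0, 0.56, -1], [0.57, -0.654, 0, 0, 0, 0.56, -1], [0.57, -0.654, 0, 0, 0, 0.56, -1], [0.57, -0.654, 0, 0, 0, 0.56, -1]]}}

```text
time_s: 1.98
position: [0.4882, 0.1756, 0.2479]
tcp_rot: [[1.0, -0.027, 0.005], [-0.027, -1.0, 0.003], [0.005, -0.004, -1.0]]
force: [0.4, -0.7, -0.3]
opening: 1.002
grasp_force: 0.0
```

```bash
python3 - <<'E'
from rig import *
from h import *
s=read_state();print(np.round(s["position"],4),np.round(s["tcp_rot"],3).tolist(),s["time_s"],np.round(s["joint_positions"],1))
for n in("wrist","top"):
    c=capture(n);c["s"]=s;np.save(f"pics/{n}1.npy",c,allow_pickle=True);cv2.imwrite(f"pics/{n}1.png",c["image"][:,:,::-1])
E
```

```text
[0.4882 0.1756 0.2479] [[1.0, -0.027, 0.005], [-0.027, -1.0, 0.003], [0.005, -0.004, -1.0]] 1.9833 [ 7.3 21.9 97.4  0.2 60.4 98.8]
```

View pics/wrist1.png

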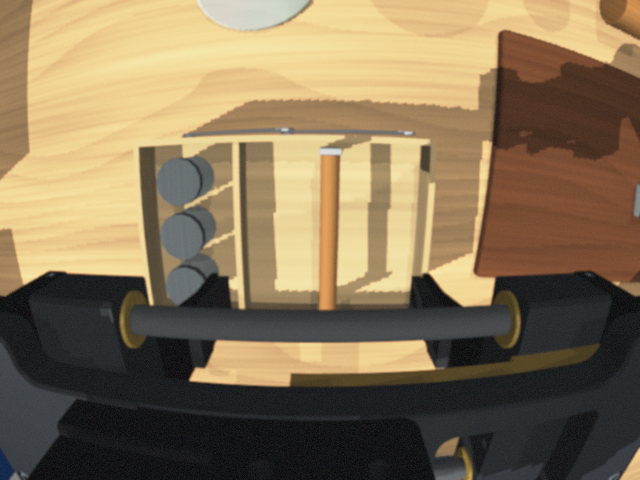

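The handle runs from (330,153) to (328,308), nearly centred between the fingers. The tray's far edge runs (142,147)–(430,142).

```bash
python3 - <<'E'
from h import *
c=load("wrist1");s=c["s"];im=c["image"];hsv=cv2.cvtColor(im,cv2.COLOR_RGB2HSV)
m=roi((hsv[...,1]>150)&(hsv[...,0]<16)&(hsv[...,2]>100),310,350,150,308)
P=[]
for y in range(158,300,6):
    r=np.nonzero(m[y])[0]
    if len(r)>8: P.append(onray_fisheye(c,s,((r.min()+r.max())/2,y),.117))
P=np.array(P);k=np.polyfit(P[:,0],P[:,1],1);print(len(P),P[0],P[-1],"dir deg",np.degrees(np.arctan(k[0])),"y at .485",np.polyval(k,.485))
print("far bar end (upright)",onray_fisheye(c,s,(330,153),.118))
for p in((142,147),(430,142)): print(onray_fisheye(c,s,p,.096))
E
```

```text
20 [0.54777286 0.16731963 0.117     ] [0.44097987 0.17196801 0.117     ] dir deg -2.49448270152583 y at .485 0.1698425412896766
far bar end (upright) [0.55141428 0.16653497 0.118     ]
[0.56566034 0.32240214 0.096     ]
[0.55941653 0.08614129 0.096     ]
```

Emit:
{"op": "step_arm", "data": {"steps": [[-0.007, 0.018, 0.1, 0, 0, 0.021, -1], [-0.007, 0.018, 0.2, 0, 0, 0.021, -1], [-0.007, 0.018, 0.3, 0, 0, 0.021, -1], [-0.007, 0.018, 0.38, 0, 0, 0.021, -1], [-0.007, 0.018, 0.423, 0, 0, 0.021, -1], [-0.007, 0.018, 0.423, 0, 0, 0.021, -1], [-0.007, 0.018, 0.423, 0, 0, 0.021, 0], [-0.007, 0.018, 0.423, 0, 0, 0.021, 1]]}}

```text
time_s: 2.75
position: [0.484, 0.1633, 0.1215]
tcp_rot: [[0.999, -0.051, 0.001], [-0.051, -0.999, -0.0], [0.001, -0.0, -1.0]]
force: [0.5, -1.1, 1.0]
opening: 0.917
grasp_force: 0.0
```

Emit:
{"op": "step_arm", "data": {"steps": [[0, 0, 0, 0, 0, 0, 1], [0, 0, 0, 0, 0, 0, 1], [0, 0, 0, 0, 0, 0, 1], [0, 0, 0, 0, 0, 0, 1], [0, 0, 0, 0, 0, 0, 1], [0, 0, 0, 0, 0, 0, 1]]}}

```text
time_s: 3.25
position: [0.4833, 0.1644, 0.1209]
tcp_rot: [[0.999, -0.049, 0.0], [-0.049, -0.999, 0.0], [0.0, -0.0, -1.0]]
force: [-0.5, -0.5, -0.2]
opening: 0.478
grasp_force: 0.0
```

Emit:
{"op": "step_arm", "data": {"steps": [[0.007, -0.018, 0, 0, 0, 0, 1], [0.007, -0.018, 0, 0, 0, 0, 1], [0.007, -0.018, 0, 0, 0, 0, 1], [0.007, -0.018, 0, 0, 0, 0, 1], [0.007, -0.018, 0, 0, 0, 0, 1], [0.007, -0.018, 0, 0, 0, 0, 1], [0.007, -0.018, 0, 0, 0, 0, 1], [0.007, -0.018, 0, 0, 0, 0, 1]]}}

```text
time_s: 3.92
position: [0.4856, 0.1697, 0.1206]
tcp_rot: [[0.999, -0.05, -0.0], [-0.05, -0.999, 0.0], [-0.0, -0.0, -1.0]]
force: [-0.0, 2.0, -1.2]
opening: 0.147
grasp_force: 29.9
```

```bash
python3 -c "
import numpy as np
f=lambda q:np.array([.4*(np.cos(2.618-q)+.866),.4*(np.sin(2.618-q)-.5)])
q=np.linspace(.0,1.29,17)
print([(-f(a)).round(3).tolist() for a in q[1:9]]);print([(-(f(a)-f(q[8]))).round(3).tolist() for a in q[9:]])"
```

```text
[[-0.017, -0.027], [-0.037, -0.053], [-0.058, -0.077], [-0.081, -0.099], [-0.106, -0.12], [-0.133, -0.138], [-0.161, -0.154], [-0.19, -0.168]]
[[-0.03, -0.011], [-0.061, -0.02], [-0.093, -0.027], [-0.125, -0.031], [-0.157, -0.032], [-0.189, -0.031], [-0.221, -0.027], [-0.253, -0.02]]
```

Emit:
{"op": "step_arm", "data": {"steps": [[0, -0.017, -0.027, 0, 0, 0, 1], [0, -0.037, -0.053, 0, 0, 0, 1], [0, -0.058, -0.077, 0, 0, 0, 1], [0, -0.081, -0.099, 0, 0, 0, 1], [0, -0.106, -0.12, 0, 0, 0, 1], [0, -0.133, -0.138, 0, 0, 0, 1], [0, -0.161, -0.154, 0, 0, 0, 1], [0, -0.19, -0.168, 0, 0, 0, 1]]}}

```text
time_s: 4.58
position: [0.4879, 0.2273, 0.1715]
tcp_rot: [[0.999, -0.049, -0.001], [-0.049, -0.999, -0.0], [-0.001, 0.0, -1.0]]
force: [-0.2, 0.7, -8.1]
opening: 0.151
grasp_force: 29.9
```

Emit:
{"op": "step_arm", "data": {"steps": [[0, -0.03, -0.011, 0, 0, 0, 1], [0, -0.061, -0.02, 0, 0, 0, 1], [0, -0.093, -0.027, 0, 0, 0, 1], [0, -0.125, -0.031, 0, 0, 0, 1], [0, -0.157, -0.032, 0, 0, 0, 1], [0, -0.189, -0.031, 0, 0, 0, 1], [0, -0.221, -0.027, 0, 0, 0, 1], [0, -0.253, -0.02, 0, 0, 0, 1]]}}

```text
time_s: 5.25
position: [0.4913, 0.3034, 0.1769]
tcp_rot: [[0.999, -0.05, -0.002], [-0.05, -0.999, 0.0], [-0.002, 0.0, -1.0]]
force: [-4.3, 0.2, -2.6]
opening: 0.15
grasp_force: 30.0
```

Emit:
{"op": "step_arm", "data": {"steps": [[0, 0, 0, 0, 0, 0, 1], [0, 0, 0, 0, 0, 0, 1], [0, 0, 0, 0, 0, 0, 1], [0, 0, 0, 0, 0, 0, 1]]}}

```text
time_s: 5.58
position: [0.4913, 0.3027, 0.1771]
tcp_rot: [[0.999, -0.05, -0.002], [-0.05, -0.999, 0.001], [-0.002, -0.001, -1.0]]
force: [-5.4, 1.8, -0.4]
opening: 0.147
grasp_force: 30.0
```

Emit:
{"op": "step_arm", "data": {"steps": [[0, 0, 0, 0, 0, 0, -1], [0, 0, 0, 0, 0, 0, -1], [0, 0, 0, 0, 0, 0, -1], [0, 0, -0.1, 0, 0, 0, -1], [0, 0, -0.2, 0, 0, 0, -1], [0, 0, -0.3, 0, 0, 0, -1], [0, 0, -0.36, 0, 0, 0, -1], [0, 0, -0.36, 0, 0, 0, -1]]}}

```text
time_s: 6.25
position: [0.4963, 0.3032, 0.2908]
tcp_rot: [[0.999, -0.05, 0.013], [-0.05, -0.999, 0.004], [0.013, -0.005, -1.0]]
force: [0.2, 0.3, 0.9]
opening: 0.671
grasp_force: 0.0
```

```bash
cat >> h.py <<'E'
def Rdown(yaw):
    a=np.radians(yaw);c,s=np.cos(a),np.sin(a);return np.array([[c,s,0],[s,-c,0],[0,0,-1]])
def plan(s,pos,yaw):
    from scipy.spatial.transform import Rotation as Ro
    R=np.array(s["tcp_rot"]);print("at",np.round(s["position"],4),"shift",(R.T@(np.array(pos)-s["position"])/.3).round(3),"turn",(Ro.from_matrix(R.T@Rdown(yaw)).as_rotvec(True)/45).round(3),"t",s["time_s"])
E
python3 - <<'E'
from rig import *
from h import *
s=read_state();plan(s,(.504,-.262,.29),89.5)
c=capture("top");np.save("pics/top2.npy",c,allow_pickle=True)
a=capture("side");np.save("pics/side2.npy",a,allow_pickle=True)
o=np.hstack([cv2.resize(c["image"][200:320,120:270],(400,320),interpolation=cv2.INTER_CUBIC),cv2.resize(a["image"][250:410,130:330],(400,320),interpolation=cv2.INTER_CUBIC)])
cv2.imwrite("pics/open.png",o[:,:,::-1])
E
```

```text
at [0.4963 0.3032 0.2908] shift [ 0.12   1.88  -0.005] turn [ 0.009 -0.018 -2.053] t 6.25
```

View pics/open.png

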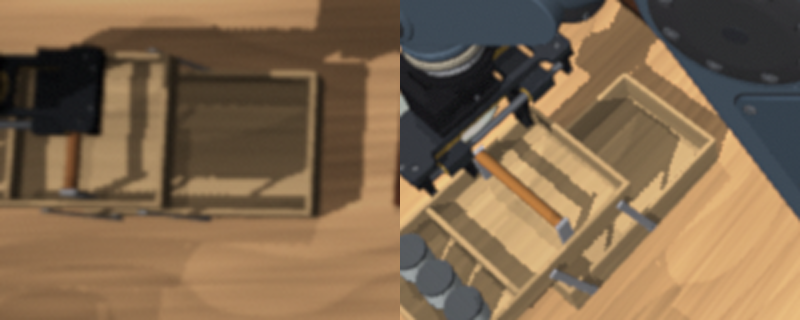

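Emit:
{"op": "step_arm", "data": {"steps": [[0.06, 0.94, 0, 0, 0, 0, -1], [0.06, 0.94, 0, 0, 0, 0, -1], [0.06, 0.94, 0, 0, 0, 0, -1], [0.06, 0.94, 0, 0, 0, 0, -1], [0.06, 0.94, 0, 0, 0, 0, -1], [0.06, 0.94, 0, 0, 0, 0, -1], [0.06, 0.94, 0, 0, 0, 0, -1], [0.06, 0.94, 0, 0, 0, 0, -1]]}}

```text
time_s: 7.02
position: [0.4963, 0.0141, 0.2835]
tcp_rot: [[0.998, -0.056, -0.002], [-0.056, -0.998, -0.003], [-0.002, 0.003, -1.0]]
force: [1.0, 0.9, -0.9]
opening: 0.999
grasp_force: 0.0
```

Emit:
{"op": "step_arm", "data": {"steps": [[0.06, 0.94, 0, 0, 0, -1, -1], [0.06, 0.94, 0, 0, 0, -1, -1], [0.06, 0.94, 0, 0, 0, -1, -1], [0.06, 0.94, 0, 0, 0, -1, -1], [0.06, 0.94, 0, 0, 0, -1, -1], [0.06, 0.94, 0, 0, 0, -1, -1], [0.06, 0.94, 0, 0, 0, -1, -1], [0.06, 0.94, 0, 0, 0, -1, -1]]}}

```text
time_s: 7.68
position: [0.5003, -0.2682, 0.2834]
tcp_rot: [[0.742, 0.671, -0.0], [0.671, -0.742, -0.002], [-0.002, 0.002, -1.0]]
force: [-0.3, -0.2, -0.2]
opening: 1.003
grasp_force: 0.0
```

Emit:
{"op": "step_arm", "data": {"steps": [[0, 0, 0, 0, 0, -1, -1], [0, 0, 0, 0, 0, -1, -1], [0, 0, 0, 0, 0, -1, -1], [0, 0, 0, 0, 0, -1, -1], [0, 0, 0, 0, 0, -1, -1], [0, 0, 0, 0, 0, -1, -1], [0, 0, 0, 0, 0, -1, -1], [0, 0, 0, 0, 0, -1, -1]]}}

```text
time_s: 8.35
position: [0.5, -0.2616, 0.2835]
tcp_rot: [[0.049, 0.999, -0.002], [0.999, -0.049, 0.002], [0.002, -0.002, -1.0]]
force: [0.9, -0.5, -0.4]
opening: 0.996
grasp_force: 0.0
```

```bash
python3 - <<'E'
from rig import *
from h import *
s=read_state();plan(s,(.504,-.262,.29),89.5)
c=capture("wrist");c["s"]=s;np.save("pics/wrist3.npy",c,allow_pickle=True);cv2.imwrite("pics/wrist3.png",c["image"][:,:,::-1])
t=load("top2")
A,B=[onz(t,p,.056) for p in((240,227.4),(238.9,279.9))];print("front wall",A,B,np.linalg.norm(A-B))
t=load("side2")
A,B=[onz(t,(130+(x-400)/2,250+y/2),.056) for x,y in((627,75),(718,140))];print("side front wall outer",A,B,np.linalg.norm(A-B))
E
```

```text
at [ 0.5    -0.2616  0.2835] shift [-0.001  0.013 -0.022] turn [-0.003 -0.002 -0.052] t 8.35
front wall [0.55845442 0.07645275 0.056     ] [0.40228935 0.07986343 0.056     ] 0.15620230760761866
side front wall outer [0.55269272 0.08388772 0.056     ] [0.39598056 0.08801302 0.056     ] 0.15676644616893587
```

View pics/wrist3.png

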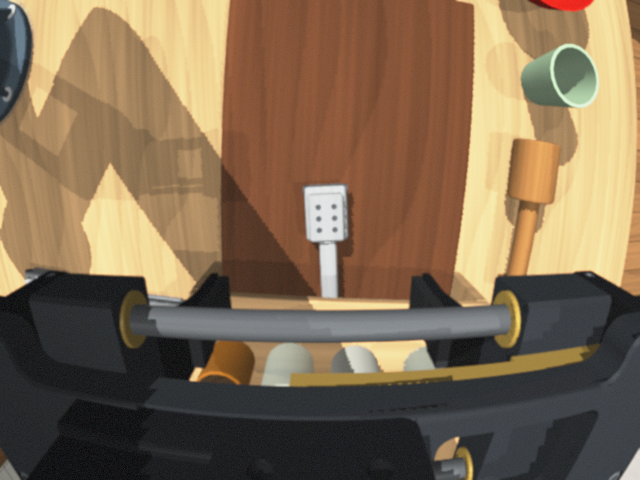

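The wrist picture shows the head at (305–347, 185–243) and the lever from (329,243) to (330,297), going under the rack.

```bash
python3 - <<'E'
from h import *
c=load("wrist3");s=c["s"];hsv=cv2.cvtColor(c["image"],cv2.COLOR_RGB2HSV)
m=roi((hsv[...,1]<60)&(hsv[...,2]>110),290,365,175,296)
rows=[(y,np.nonzero(m[y])[0]) for y in range(178,296)]
W=[(y,r.min(),r.max()) for y,r in rows if len(r)>5]
h=[w for w in W if w[2]-w[1]>30];l=[w for w in W if 8<w[2]-w[1]<24 and w[0]>248]
print(h[0],h[-1],l[0],l[-1])
f=lambda w,z:onray_fisheye(c,s,((w[1]+w[2])/2,w[0]),z)
Lp=np.array([f(w,.044) for w in l]);k=np.polyfit(Lp[:,1],Lp[:,0],1);print("lever",Lp[0],Lp[-1],"yaw",90-np.degrees(np.arctan(k[0])))
a=onray_fisheye(c,s,((h[0][1]+h[0][2])/2,h[0][0]),.045);b=f(h[-1],.044);print("head ends",a,b)
hp=np.array([f(w,.048) for w in h]).mean(0);print("head mid",hp)
p1=np.array([.504,-.262]); 
E
```

```text
(185, np.int64(308), np.int64(346)) (240, np.int64(309), np.int64(342)) (249, np.int64(319), np.int64(336)) (295, np.int64(321), np.int64(337))
lever [ 0.50574106 -0.30382585  0.044     ] [ 0.50510494 -0.35705427  0.044     ] yaw 89.85169742477832
head ends [ 0.50829048 -0.2356964   0.045     ] [ 0.50407245 -0.29383307  0.044     ]
head mid [ 0.50544577 -0.26373159  0.048     ]
```

Emit:
{"op": "step_arm", "data": {"steps": [[0.006, 0.016, 0.12, 0, 0, -0.062, -1], [0.006, 0.016, 0.24, 0, 0, -0.062, -1], [0.006, 0.016, 0.36, 0, 0, -0.062, -1], [0.006, 0.016, 0.48, 0, 0, -0.062, -1], [0.006, 0.016, 0.58, 0, 0, -0.062, -1], [0.006, 0.016, 0.62, 0, 0, -0.062, -1], [0.006, 0.016, 0.62, 0, 0, -0.062, -1]]}}

```text
time_s: 8.98
position: [0.5029, -0.2591, 0.0949]
tcp_rot: [[0.002, 1.0, -0.007], [1.0, -0.002, 0.006], [0.006, -0.007, -1.0]]
force: [-0.1, 0.3, 0.2]
opening: 0.998
grasp_force: 0.0
```

Emit:
{"op": "step_arm", "data": {"steps": [[-0.003, 0.006, 0.06, 0, 0, 0, -1], [-0.003, 0.006, 0.12, 0, 0, 0, -1], [-0.003, 0.006, 0.155, 0, 0, 0, -1], [-0.003, 0.006, 0.155, 0, 0, 0, -1], [-0.003, 0.006, 0.155, 0, 0, 0, 1], [-0.003, 0.006, 0.155, 0, 0, 0, 1], [-0.003, 0.006, 0.155, 0, 0, 0, 1], [-0.003, 0.006, 0.155, 0, 0, 0, 1]]}}

```text
time_s: 9.65
position: [0.5075, -0.2626, 0.0536]
tcp_rot: [[0.001, 1.0, 0.002], [1.0, -0.001, -0.001], [-0.001, 0.002, -1.0]]
force: [0.9, -0.1, -0.2]
opening: 0.783
grasp_force: 0.0
```

Emit:
{"op": "step_arm", "data": {"steps": [[0, 0, 0, 0, 0, 0, 1], [0, 0, 0, 0, 0, 0, 1], [0, 0, 0, 0, 0, 0, 1], [0, 0, 0, 0, 0, 0, 1], [0, 0, 0, 0, 0, 0, 1], [0, 0, 0, 0, 0, 0, 1]]}}

```text
time_s: 10.15
position: [0.5067, -0.2621, 0.0527]
tcp_rot: [[0.001, 1.0, -0.0], [1.0, -0.001, 0.0], [0.0, -0.0, -1.0]]
force: [-1.2, 0.1, 2.8]
opening: 0.5
grasp_force: 30.0
```

Emit:
{"op": "step_arm", "data": {"steps": [[0.04, 0, 0, 0, 0, 0, 1], [0.12, 0, 0, 0, 0, 0, 1], [0.22, 0, 0, 0, 0, 0, 1], [0.32, 0, 0, 0, 0, 0, 1], [0.42, 0, 0, 0, 0, 0, 1], [0.52, 0, 0, 0, 0, 0, 1], [0.58, 0, 0, 0, 0, 0, 1], [0.6, 0, 0, 0, 0, 0, 1]]}}

```text
time_s: 10.82
position: [0.5065, -0.0791, 0.0527]
tcp_rot: [[-0.003, 1.0, -0.001], [1.0, 0.003, 0.0], [0.0, -0.001, -1.0]]
force: [-0.0, -2.7, 2.4]
opening: 0.501
grasp_force: 30.0
```

Emit:
{"op": "step_arm", "data": {"steps": [[0, 0, 0, 0, 0, 0, 1], [0, 0, 0, 0, 0, 0, 1], [0, 0, 0, 0, 0, 0, -1], [0, 0, 0, 0, 0, 0, -1], [0, 0, 0, 0, 0, 0, -1], [0, 0, 0, 0, 0, 0, -1], [0, 0, 0, 0, 0, 0, -1], [0, 0, 0, 0, 0, 0, -1]]}}

```text
time_s: 11.48
position: [0.5071, -0.0827, 0.0524]
tcp_rot: [[0.002, 1.0, -0.0], [1.0, -0.002, -0.0], [-0.0, -0.0, -1.0]]
force: [-0.0, -0.9, -0.6]
opening: 0.871
grasp_force: 0.0
```

Emit:
{"op": "step_arm", "data": {"steps": [[0, 0, -0.1, 0, 0, 0, -1], [0, 0, -0.2, 0, 0, 0, -1], [0, 0, -0.33, 0, 0, 0, -1], [-0.1, 0, -0.46, 0, 0, 0, -1], [-0.22, 0, -0.5, 0, 0, 0, -1], [-0.34, 0, -0.5, 0, 0, 0, -1], [-0.44, 0, -0.5, 0, 0, 0, -1], [-0.48, 0, -0.5, 0, 0, 0, -1]]}}

```text
time_s: 12.15
position: [0.5077, -0.2308, 0.2036]
tcp_rot: [[0.004, 1.0, 0.003], [1.0, -0.004, -0.004], [-0.004, 0.003, -1.0]]
force: [-0.1, -0.3, 0.2]
opening: 0.995
grasp_force: 0.0
```

```bash
python3 - <<'E'
from rig import *
from h import *
s=read_state()
c=capture("wrist");c["s"]=s;np.save("pics/wrist4.npy",c,allow_pickle=True);cv2.imwrite("pics/wrist4.png",c["image"][:,:,::-1])
print(s["position"],s["time_s"])
E
```

```text
[ 0.50767504 -0.23078938  0.20360801] 12.15
```

View pics/wrist4.png

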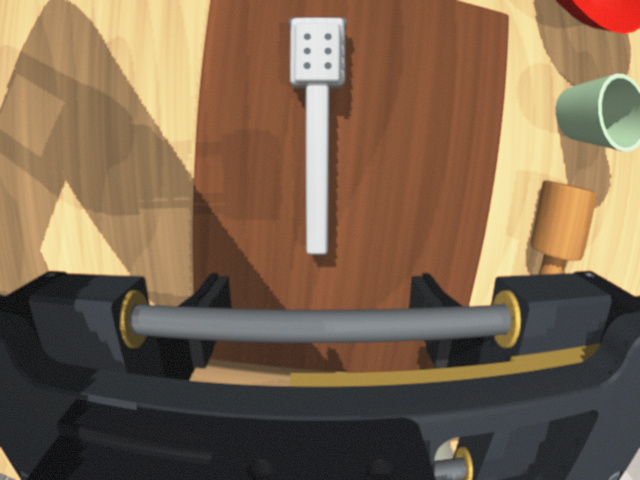

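The press now lies free: head at (318,52), lever from (317,85) to (317,252).

```bash
python3 - <<'E'
from h import *
c=load("wrist4");s=c["s"];hsv=cv2.cvtColor(c["image"],cv2.COLOR_RGB2HSV)
m=roi((hsv[...,1]<60)&(hsv[...,2]>110),285,350,10,262)
W=[(y,*(lambda r:(r.min(),r.max()))(np.nonzero(m[y])[0])) for y in range(12,262) if m[y].sum()>5]
l=[w for w in W if w[0]>95 and w[2]-w[1]<32]
P=np.array([onray_fisheye(c,s,((w[1]+w[2])/2,w[0]),.044) for w in l]);k=np.polyfit(P[:,1],P[:,0],1)
print("end",l[-1],P[-1],"yaw",90-np.degrees(np.arctan(k[0])),"x at -.235",np.polyval(k,-.235), "top head",onray_fisheye(c,s,(318,W[0][0]),.042))
E
```

```text
end (254, np.int64(311), np.int64(323)) [ 0.50593414 -0.25407858  0.044     ] yaw 89.56596251556985 x at -.235 0.5056618990947546 top head [ 0.50769356 -0.05698192  0.042     ]
```

Emit:
{"op": "step_arm", "data": {"steps": [[-0.028, -0.003, 0.1, 0, 0, 0, -1], [-0.028, -0.003, 0.2, 0, 0, 0, -1], [-0.028, -0.003, 0.3, 0, 0, 0, -1], [-0.028, -0.003, 0.4, 0, 0, 0, -1], [-0.028, -0.003, 0.47, 0, 0, 0, -1], [-0.028, -0.003, 0.51, 0, 0, 0, -1], [-0.028, -0.003, 0.518, 0, 0, 0, -1], [-0.028, -0.003, 0.518, 0, 0, 0, 1]]}}

```text
time_s: 12.87
position: [0.5057, -0.2335, 0.0465]
tcp_rot: [[0.0, 1.0, -0.002], [1.0, -0.0, 0.001], [0.001, -0.002, -1.0]]
force: [-0.1, 0.5, 0.1]
opening: 0.977
grasp_force: 0.0
```

Emit:
{"op": "step_arm", "data": {"steps": [[0, 0, 0, 0, 0, 0, 1], [0, 0, 0, 0, 0, 0, 1], [0, 0, 0, 0, 0, 0, 1], [0, 0, 0, 0, 0, 0, 1], [0, 0, 0, 0, 0, 0, 1], [0, 0, 0, 0, 0, 0, 1], [0, 0, 0, 0, 0, 0, 1], [0, 0, 0, 0, 0, 0, 1]]}}

```text
time_s: 13.53
position: [0.5061, -0.2346, 0.0473]
tcp_rot: [[0.001, 1.0, 0.0], [1.0, -0.001, -0.0], [-0.0, 0.0, -1.0]]
force: [-0.3, -0.1, -0.0]
opening: 0.405
grasp_force: 0.0
```

Emit:
{"op": "step_arm", "data": {"steps": [[0, 0, 0, 0, 0, 0, 1], [0, 0, 0, 0, 0, 0, 1], [0, 0, 0, 0, 0, 0, 1], [0, 0, 0, 0, 0, 0, 1], [0, 0, 0, 0, 0, 0, 1], [0, 0, 0, 0, 0, 0, 1]]}}

```text
time_s: 14.03
position: [0.5061, -0.2345, 0.0471]
tcp_rot: [[0.001, 1.0, 0.0], [1.0, -0.001, 0.0], [0.0, 0.0, -1.0]]
force: [0.7, 0.7, -0.6]
opening: 0.206
grasp_force: 30.0
```

Emit:
{"op": "step_arm", "data": {"steps": [[0, 0, -0.02, 0, 0, 0, 1], [0, 0, -0.05, 0, 0, 0, 1], [0, 0, -0.08, 0, 0, 0, 1], [0, 0, -0.11, 0, 0, 0, 1], [0, 0, -0.14, 0, 0, 0, 1], [0, 0, -0.17, 0, 0, 0, 1], [0, 0, -0.19, 0, 0, 0, 1], [0, 0, -0.2, 0, 0, 0, 1]]}}

```text
time_s: 14.7
position: [0.5066, -0.2349, 0.1086]
tcp_rot: [[0.001, 1.0, 0.002], [1.0, -0.001, -0.001], [-0.001, 0.002, -1.0]]
force: [0.4, -0.2, -3.2]
opening: 0.205
grasp_force: 30.0
```

```bash
python3 - <<'E'
from rig import *
from h import *
s=read_state();print(np.round(s["moment"],3),s["force"])
c=capture("wrist");c["s"]=s;np.save("pics/wrist5.npy",c,allow_pickle=True)
a=capture("side");np.save("pics/side5.npy",a,allow_pickle=True)
o=np.hstack([cv2.resize(c["image"],(400,300)),cv2.resize(a["image"][150:270,250:410],(400,300),interpolation=cv2.INTER_CUBIC)])
cv2.imwrite("pics/lift.png",o[:,:,::-1])
E
```

```text
[-0.335 -0.131 -0.02 ] [ 0.43961288 -0.16985745 -3.21025039]
```

View pics/lift.png

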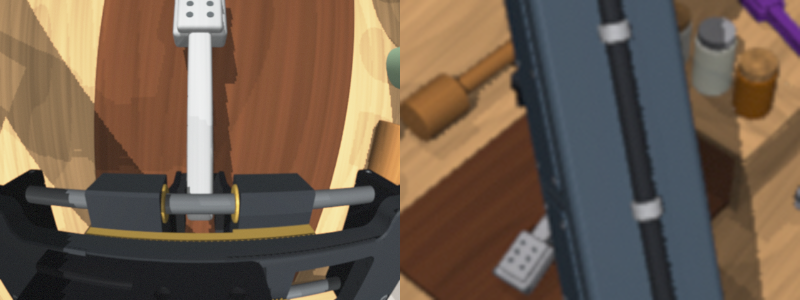

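```bash
python3 - <<'E'
from h import *
a=load("side5");hs=cv2.cvtColor(a["image"],cv2.COLOR_RGB2HSV)
r,ar=rect(roi((hs[...,1]<50)&(hs[...,2]>110),286,318,238,272));print(r,ar)
o,d=ray(a,(300.4,254.8));t=(.507-o[0])/d[0];print("head top centre",o+d*t)
o,d=ray(a,r[0]);t=(.507-o[0])/d[0];print(o+d*t)
c=load("wrist5");s=c["s"]
for z in (.09,.1,.115): print(z,onray_fisheye(c,s,(200*1.6,84*0+38*1.6),z),onray_fisheye(c,s,(200*1.6,14*1.6),z))
E
```

```text
((301.1922607421875, 250.46151733398438), (14.699554443359375, 28.289709091186523), 33.690067291259766) 308.0
head top centre [ 0.507      -0.09989423  0.03423529]
[ 0.507      -0.10457609  0.0496882 ]
0.09 [ 0.50699186 -0.12949565  0.09      ] [ 0.50701465 -0.11210486  0.09      ]
0.1 [ 0.50696552 -0.13165249  0.1       ] [ 0.50698685 -0.11537169  0.1       ]
0.115 [ 0.506926   -0.13488775  0.115     ] [ 0.50694515 -0.12027194  0.115     ]
```

Emit:
{"op": "step_arm", "data": {"steps": [[0, 0, 0.03, 0, 0, 0, 1], [0, 0, 0.06, 0, 0, 0, 1], [0, 0, 0.09, 0, 0, 0, 1], [0, 0, 0.12, 0, 0, 0, 1], [0, 0, 0.15, 0, 0, 0, 1], [0, 0, 0.18, 0, 0, 0, 1], [0, 0, 0.195, 0, 0, 0, 1], [0, 0, 0.2, 0, 0, 0, 1]]}}

```text
time_s: 15.47
position: [0.5054, -0.234, 0.0472]
tcp_rot: [[0.001, 1.0, -0.002], [1.0, -0.001, 0.001], [0.001, -0.002, -1.0]]
force: [-3.4, 0.4, 20.8]
opening: 0.207
grasp_force: 30.0
```

Emit:
{"op": "step_arm", "data": {"steps": [[0, 0, 0, 0, 0, 0, 1], [0, 0, 0, 0, 0, 0, 1], [0, 0, 0, 0, 0, 0, -0.2], [0, 0, 0, 0, 0, 0, -0.2], [0, 0, 0, 0, 0, 0, -0.2], [0, 0, 0, 0, 0, 0, -0.2], [0, 0, 0, 0, 0, 0, -0.2], [0, 0, 0, 0, 0, 0, -0.2]]}}

```text
time_s: 16.13
position: [0.506, -0.2344, 0.0469]
tcp_rot: [[0.001, 1.0, -0.0], [1.0, -0.001, 0.0], [0.0, -0.0, -1.0]]
force: [0.0, -0.4, 0.1]
opening: 0.551
grasp_force: 0.0
```

Emit:
{"op": "step_arm", "data": {"steps": [[0, 0, -0.1, 0, 0, 0, -0.2], [0, 0, -0.2, 0, 0, 0, -0.2], [0.05, 0, -0.2, 0, 0.15, 0, -0.2], [0.1, 0, -0.2, 0, 0.3, 0, -0.2], [0.1, 0, -0.2, 0, 0.45, 0, -0.2], [0.1, 0, -0.2, 0, 0.556, 0, -0.2], [0.1, 0, -0.2, 0, 0.556, 0, -0.2], [0.1, 0, -0.2, 0, 0.556, 0, -0.2]]}}

```text
time_s: 16.8
position: [0.5058, -0.2054, 0.1065]
tcp_rot: [[0.003, 1.0, 0.0], [0.907, -0.003, 0.422], [0.422, -0.001, -0.907]]
force: [-0.2, 0.1, -0.1]
opening: 0.601
grasp_force: 0.0
```

```bash
python3 - <<'E'
from rig import *
from h import *
s=read_state();c=capture("wrist");c["s"]=s;np.save("pics/wrist6.npy",c,allow_pickle=True);cv2.imwrite("pics/wrist6.png",cv2.resize(c["image"],(480,360))[:,:,::-1])
R=np.array(s["tcp_rot"]);print(s["position"],(R.T@(np.array([.506,-.205,.049])-s["position"])/.3).round(3),np.round(s["joint_positions"],1))
E
```

```text
[ 0.50580882 -0.20538565  0.10647513] [-0.08   0.001  0.174] [-43.3  41.4  92.8  19.8  64.9 -54.6]
```

View pics/wrist6.png

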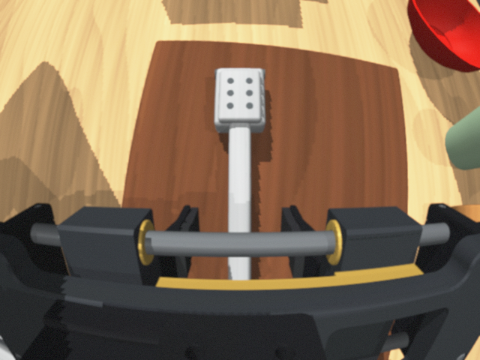

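The press lies straight between the open fingers, with its lever at column 240 of 480.

Emit:
{"op": "step_arm", "data": {"steps": [[-0.02, 0, 0.043, 0, 0, 0, -0.2], [-0.04, 0, 0.087, 0, 0, 0, -0.2], [-0.06, 0, 0.13, 0, 0, 0, -0.2], [-0.08, 0, 0.174, 0, 0, 0, -0.2], [-0.08, 0, 0.174, 0, 0, 0, -0.2], [-0.08, 0, 0.174, 0, 0, 0, 1], [-0.08, 0, 0.174, 0, 0, 0, 1], [-0.08, 0, 0.174, 0, 0, 0, 1]]}}

```text
time_s: 17.52
position: [0.5065, -0.2044, 0.0502]
tcp_rot: [[0.0, 1.0, 0.001], [0.907, -0.001, 0.422], [0.422, 0.001, -0.907]]
force: [-0.1, -0.0, -0.2]
opening: 0.453
grasp_force: 0.0
```

Emit:
{"op": "step_arm", "data": {"steps": [[0, 0, 0, 0, 0, 0, 1], [0, 0, 0, 0, 0, 0, 1], [0, 0, 0, 0, 0, 0, 1], [0, 0, 0, 0, 0, 0, 1], [0, 0, 0, 0, 0, 0, 1], [0, 0, 0, 0, 0, 0, 1]]}}

```text
time_s: 18.02
position: [0.5062, -0.2044, 0.0501]
tcp_rot: [[0.001, 1.0, 0.001], [0.906, -0.001, 0.423], [0.423, 0.0, -0.906]]
force: [-0.9, -0.4, 3.9]
opening: 0.199
grasp_force: 30.0
```

Emit:
{"op": "step_arm", "data": {"steps": [[0.007, 0, -0.015, 0, 0, 0, 1], [0.021, 0, -0.045, 0, 0, 0, 1], [0.035, 0, -0.075, 0, 0, 0, 1], [0.05, 0, -0.106, 0, 0, 0, 1], [0.063, 0, -0.136, 0, 0, 0, 1], [0.078, 0, -0.167, 0, 0, 0, 1], [0.084, 0, -0.181, 0, 0, 0, 1], [0.084, 0, -0.181, 0, 0, 0, 1]]}}

```text
time_s: 18.68
position: [0.5068, -0.2049, 0.1111]
tcp_rot: [[-0.0, 1.0, 0.002], [0.907, -0.001, 0.421], [0.421, 0.002, -0.907]]
force: [-0.3, -0.5, -2.1]
opening: 0.21
grasp_force: 30.0
```

```bash
cat > droop.py <<'E'
from rig import *
from h import *
import sys
s=read_state();c=capture("wrist");c["s"]=s;n=sys.argv[1];np.save(f"pics/wrist{n}.npy",c,allow_pickle=True)
hsv=cv2.cvtColor(c["image"],cv2.COLOR_RGB2HSV);m=roi((hsv[...,1]<60)&(hsv[...,2]>110),270,370,0,230)
W=[(y,*(lambda r:(r.min(),r.max()))(np.nonzero(m[y])[0])) for y in range(0,230) if m[y].sum()>8]
w=[b-a for _,a,b in W];print("tip row",W[0],"max width",max(w),"widths",w[::8],"centres",[(a+b)/2 for _,a,b in W[::20]])
print(np.round(s["position"],4),np.round(s["moment"],3),np.round(s["force"],1),s["time_s"])
# elevation: find head tip z such that tip at known distance D from grasp point
D=float(sys.argv[2]);g=np.array(s["position"])+.006*np.array(s["tcp_rot"])[:,2]
best=min(np.arange(.0,.3,.001),key=lambda z:abs(np.linalg.norm(onray_fisheye(c,s,((W[0][1]+W[0][2])/2,W[0][0]),z)-g)-D))
p=onray_fisheye(c,s,((W[0][1]+W[0][2])/2,W[0][0]),best);print("grasp",g.round(4),"head tip top",p.round(4))
E
python3 droop.py 7 .142
```

```text
tip row (41, np.int64(291), np.int64(348)) max width 87 widths [np.int64(57), np.int64(80), np.int64(79), np.int64(80), np.int64(81), np.int64(82), np.int64(83), np.int64(84), np.int64(85), np.int64(86), np.int64(87), np.int64(78), np.int64(36), np.int64(37), np.int64(37), np.int64(37), np.int64(37), np.int64(38), np.int64(38), np.int64(38), np.int64(38), np.int64(38), np.int64(39), np.int64(39)] centres [np.float64(319.5), np.float64(319.5), np.float64(319.0), np.float64(319.5), np.float64(319.5), np.float64(319.0), np.float64(319.5), np.float64(319.0), np.float64(319.0), np.float64(319.5)]
[ 0.5068 -0.2049  0.1111] [-0.696 -0.11   0.007] [-0.3 -0.5 -2.1] 18.6833
grasp [ 0.5068 -0.2024  0.1057] head tip top [ 0.5067 -0.1804  0.246 ]
```

```bash
cat >> h.py <<'E'
def fproj(c,s,P):
    R=np.array(s["tcp_rot"]);T=np.linalg.inv(c["T_tool_cam"]);q=R.T@(np.array(P)-s["position"]);q=T[:3,:3]@q+T[:3,3]
    f=240/np.tan(np.radians(c["vertical_fov"])/2);a=np.arctan2(np.hypot(q[0],q[1]),q[2]);u=q[:2]/np.hypot(q[0],q[1]);return np.array([c["cx"],c["cy"]])+f*a*u
E
cat > droop2.py <<'E'
from h import *
import sys
# grip at press x=gx, z=gz (grasp point), print tip row / head width for droop angles
c=load("wrist"+sys.argv[1]);s=c["s"];gx,gz=-.047,.027
g=np.array(s["position"])+.006*np.array(s["tcp_rot"])[:,2]
for d in range(-6,36,3):
    a=np.radians(d);e=np.array([0,np.cos(a),-np.sin(a)]);u=np.array([0,np.sin(a),np.cos(a)]);x=np.array([1,0,0])
    P=lambda X,Y,Z:g+(X-gx)*e+(Z-gz)*u+Y*x
    print(d,"tip32 row",fproj(c,s,P(.098,0,.032))[1].round(),"tip24",fproj(c,s,P(.098,0,.024))[1].round(),"rear row",fproj(c,s,P(.04,0,.03))[1].round(),"width24",(fproj(c,s,P(.05,.022,.024))-fproj(c,s,P(.05,-.022,.024)))[0].round())
E
python3 droop2.py 7; python3 -c "
from h import *
cv2.imwrite('pics/w7.png',cv2.resize(load('wrist7')['image'],(480,360))[:,:,::-1])"
```

```text
-6 tip32 row 12.0 tip24 21.0 rear row 115.0 width24 93.0
-3 tip32 row 21.0 tip24 30.0 rear row 119.0 width24 90.0
0 tip32 row 29.0 tip24 39.0 rear row 123.0 width24 88.0
3 tip32 row 38.0 tip24 47.0 rear row 127.0 width24 86.0
6 tip32 row 47.0 tip24 56.0 rear row 132.0 width24 84.0
9 tip32 row 56.0 tip24 65.0 rear row 136.0 width24 82.0
12 tip32 row 64.0 tip24 74.0 rear row 141.0 width24 81.0
15 tip32 row 73.0 tip24 83.0 rear row 146.0 width24 79.0
18 tip32 row 82.0 tip24 92.0 rear row 152.0 width24 78.0
21 tip32 row 91.0 tip24 101.0 rear row 157.0 width24 76.0
24 tip32 row 100.0 tip24 110.0 rear row 162.0 width24 75.0
27 tip32 row 109.0 tip24 119.0 rear row 168.0 width24 74.0
30 tip32 row 118.0 tip24 128.0 rear row 174.0 width24 73.0
33 tip32 row 127.0 tip24 137.0 rear row 180.0 width24 71.0
```

The head's tip row is 41 and its width 87, so the droop is about 3° and the grip holds. On to the front of the box.

Emit:
{"op": "step_arm", "data": {"steps": [[0.03, -0.006, 0.017, 0, 0.02, 0, 1], [0.08, -0.017, 0.046, 0, 0.04, 0, 1], [0.14, -0.03, 0.08, 0, 0.06, 0, 1], [0.2, -0.042, 0.115, 0, 0.06, 0, 1], [0.26, -0.054, 0.15, 0, 0.06, 0, 1], [0.32, -0.067, 0.184, 0, 0.06, 0, 1], [0.35, -0.073, 0.202, 0, 0.06, 0, 1], [0.363, -0.076, 0.209, 0, 0.06, 0, 1]]}}

```text
time_s: 19.4
position: [0.4818, -0.0765, 0.0983]
tcp_rot: [[0.0, 1.0, -0.003], [0.884, 0.001, 0.468], [0.468, -0.003, -0.884]]
force: [0.2, -1.1, -3.6]
opening: 0.204
grasp_force: 30.0
```

Emit:
{"op": "step_arm", "data": {"steps": [[0, 0, 0, 0, 0, 0, 1], [0, 0, 0, 0, 0, 0, 1]]}}

```text
time_s: 19.57
position: [0.4841, -0.0799, 0.0986]
tcp_rot: [[0.0, 1.0, 0.001], [0.886, -0.001, 0.464], [0.464, 0.001, -0.886]]
force: [0.6, -0.6, -2.7]
opening: 0.204
grasp_force: 30.0
```

```bash
python3 droop.py 8 .142|head -3; python3 - <<'E'
from rig import *
from h import *
s=read_state();R=np.array(s["tcp_rot"]);print(R.round(3).tolist(),"in",(R.T@(np.array([.484,.1525,.100])-s["position"])/.3).round(3),"down",(R.T@[0,0,-.062]/.3).round(3))
a=capture("side");np.save("pics/side8.npy",a,allow_pickle=True);c=load("wrist8")
o=np.hstack([cv2.resize(c["image"],(400,300)),cv2.resize(a["image"][190:370,150:390],(400,300),interpolation=cv2.INTER_CUBIC)])
cv2.imwrite("pics/pre.png",o[:,:,::-1])
E
python3 droop2.py 8|head -5
```

```text
tip row (40, np.int64(295), np.int64(345)) max width 87 widths [np.int64(50), np.int64(77), np.int64(78), np.int64(80), np.int64(80), np.int64(81), np.int64(82), np.int64(83), np.int64(84), np.int64(85), np.int64(86), np.int64(58), np.int64(35), np.int64(36), np.int64(37), np.int64(36), np.int64(36), np.int64(37), np.int64(37), np.int64(37), np.int64(37), np.int64(39), np.int64(38), np.int64(38)] centres [np.float64(320.0), np.float64(319.5), np.float64(318.5), np.float64(319.0), np.float64(319.0), np.float64(319.0), np.float64(319.0), np.float64(319.5), np.float64(319.5), np.float64(319.0)]
[ 0.4841 -0.0799  0.0986] [-0.777 -0.062 -0.065] [ 0.6 -0.6 -2.7] 19.5667
grasp [ 0.4841 -0.0771  0.0933] head tip top [0.4846 0.0652 0.099 ]
[[0.001, 1.0, 0.002], [0.886, -0.002, 0.464], [0.464, 0.002, -0.886]] in [ 0.69  -0.002  0.356] down [-0.096 -0.     0.183]
-6 tip32 row 20.0 tip24 29.0 rear row 119.0 width24 91.0
-3 tip32 row 29.0 tip24 38.0 rear row 123.0 width24 88.0
0 tip32 row 37.0 tip24 47.0 rear row 127.0 width24 86.0
3 tip32 row 46.0 tip24 55.0 rear row 131.0 width24 84.0
6 tip32 row 55.0 tip24 64.0 rear row 136.0 width24 82.0
```

View pics/pre.png

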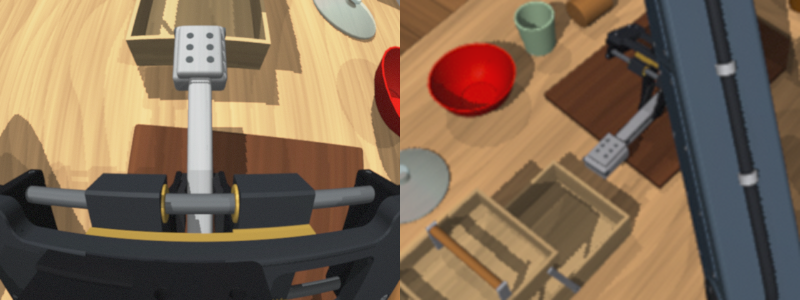

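The press is level, its head is just in front of the box and centred on it, and the tray is up. Next I slide it in.

Emit:
{"op": "step_arm", "data": {"steps": [[0.02, 0, 0.01, 0, 0, 0, 1], [0.07, 0, 0.036, 0, 0, 0, 1], [0.13, 0, 0.067, 0, 0, 0, 1], [0.19, 0, 0.098, 0, 0, 0, 1], [0.25, -0.001, 0.129, 0, 0, 0, 1], [0.3, -0.001, 0.155, 0, 0, 0, 1], [0.33, -0.001, 0.17, 0, 0, 0, 1], [0.345, -0.001, 0.178, 0, 0, 0, 1]]}}

```text
time_s: 20.33
position: [0.4828, 0.0385, 0.0998]
tcp_rot: [[-0.0, 1.0, -0.001], [0.885, 0.0, 0.466], [0.466, -0.0, -0.885]]
force: [-0.3, 0.8, -3.1]
opening: 0.205
grasp_force: 30.0
```

Emit:
{"op": "step_arm", "data": {"steps": [[0.02, 0, 0.01, 0, 0, 0, 1], [0.07, 0, 0.036, 0, 0, 0, 1], [0.13, 0, 0.067, 0, 0, 0, 1], [0.19, 0, 0.098, 0, 0, 0, 1], [0.25, -0.001, 0.129, 0, 0, 0, 1], [0.3, -0.001, 0.155, 0, 0, 0, 1], [0.33, -0.001, 0.17, 0, 0, 0, 1], [0.345, -0.001, 0.178, 0, 0, 0, 1]]}}

```text
time_s: 21.0
position: [0.483, 0.1545, 0.1006]
tcp_rot: [[-0.0, 1.0, 0.0], [0.885, 0.0, 0.465], [0.465, 0.0, -0.885]]
force: [-0.2, 0.7, -3.0]
opening: 0.202
grasp_force: 30.0
```

Emit:
{"op": "step_arm", "data": {"steps": [[-0.01, 0, 0.02, 0, 0, 0, 1], [-0.026, 0, 0.05, 0, 0, 0, 1], [-0.042, 0, 0.08, 0, 0, 0, 1], [-0.058, 0, 0.11, 0, 0, 0, 1], [-0.074, 0, 0.14, 0, 0, 0, 1], [-0.084, 0, 0.16, 0, 0, 0, 1], [-0.09, 0, 0.172, 0, 0, 0, 1], [-0.093, 0, 0.177, 0, 0, 0, 1]]}}

```text
time_s: 21.67
position: [0.4827, 0.1536, 0.0395]
tcp_rot: [[0.002, 1.0, -0.001], [0.885, -0.001, 0.465], [0.465, -0.002, -0.885]]
force: [0.7, 0.6, -3.2]
opening: 0.203
grasp_force: 30.0
```

Emit:
{"op": "step_arm", "data": {"steps": [[0, 0, 0, 0, 0, 0, 1], [0, 0, 0, 0, 0, 0, 1]]}}

```text
time_s: 21.83
position: [0.4831, 0.1538, 0.0406]
tcp_rot: [[0.001, 1.0, 0.001], [0.885, -0.001, 0.465], [0.465, 0.0, -0.885]]
force: [-0.0, -0.4, -1.6]
opening: 0.207
grasp_force: 30.0
```

Now about 3 mm above the floor, so I lower until it touches.

Emit:
{"op": "step_arm", "data": {"steps": [[-0.003, 0, 0.005, 0, 0, 0, 1], [-0.006, 0, 0.01, 0, 0, 0, 1], [-0.006, 0, 0.01, 0, 0, 0, 1]]}}

```text
time_s: 22.08
position: [0.4832, 0.1536, 0.0372]
tcp_rot: [[0.0, 1.0, 0.001], [0.885, -0.001, 0.465], [0.465, 0.001, -0.885]]
force: [1.1, 0.1, -3.2]
opening: 0.202
grasp_force: 30.0
```

Emit:
{"op": "step_arm", "data": {"steps": [[0, 0, 0, 0, 0, 0, -0.1], [0, 0, 0, 0, 0, 0, -0.1], [0, 0, 0, 0, 0, 0, -0.1], [0, 0, 0, 0, 0, 0, -0.1], [0, 0, 0, 0, 0, 0, -0.1], [0, 0, 0, 0, 0, 0, -0.1], [0, 0, 0, 0, 0, 0, -0.1], [0, 0, 0, 0, 0, 0, -0.1]]}}

```text
time_s: 22.75
position: [0.483, 0.1536, 0.0371]
tcp_rot: [[0.001, 1.0, 0.0], [0.885, -0.001, 0.465], [0.465, 0.0, -0.885]]
force: [0.3, 0.1, 0.2]
opening: 0.544
grasp_force: 0.0
```

```bash
python3 - <<'E'
from rig import *
from h import *
s=read_state();R=np.array(s["tcp_rot"]);print(s["position"],"up",(R.T@[0,0,.17]/.3).round(3),"front-up",(R.T@[0,-.05,.17]/.3).round(3))
c=capture("wrist");c["s"]=s;np.save("pics/wrist9.npy",c,allow_pickle=True)
cv2.imwrite("pics/in.png",cv2.resize(c["image"],(480,360))[:,:,::-1])
E
```

```text
[0.48300045 0.1536027  0.03709873] up [ 0.264  0.    -0.502] front-up [ 0.116  0.    -0.579]
```

View pics/in.png

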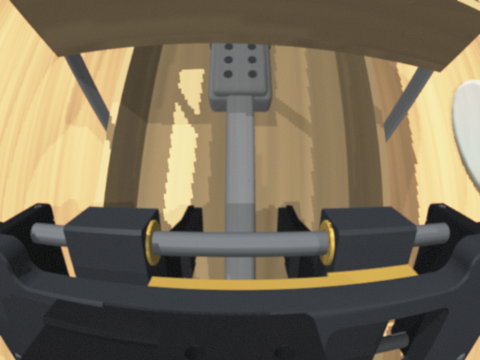

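The press lies straight and centred in the compartment, head at (240,75) under the raised tray, fingers open on both sides. I withdraw.

Emit:
{"op": "step_arm", "data": {"steps": [[0.031, 0, -0.059, 0, 0, 0, -0.1], [0.08, 0, -0.17, 0, 0, 0, -0.1], [0.12, 0, -0.28, 0, 0, 0, -0.1], [0.16, 0, -0.4, 0, 0, 0, -0.1], [0.19, 0, -0.52, 0, 0, 0, -0.5], [0.22, 0, -0.62, 0, 0, 0, -1], [0.237, 0, -0.666, 0, 0, 0, -1], [0.237, 0, -0.666, 0, 0, 0, -1]]}}

```text
time_s: 23.47
position: [0.4848, 0.1229, 0.2504]
tcp_rot: [[-0.002, 1.0, 0.008], [0.886, -0.001, 0.464], [0.464, 0.008, -0.886]]
force: [0.1, 0.3, 0.4]
opening: 0.762
grasp_force: 0.0
```

Emit:
{"op": "step_arm", "data": {"steps": [[0, 0, -0.1, 0, -0.15, 0, -1], [0, 0, -0.13, 0, -0.3, 0, -1], [0, 0, -0.13, 0, -0.45, 0, -1], [0, 0, -0.13, 0, -0.616, 0, -1], [0, 0, -0.13, 0, -0.616, 0, -1], [0, 0, -0.13, 0, -0.616, 0, -1]]}}

```text
time_s: 23.97
position: [0.4818, 0.1072, 0.2803]
tcp_rot: [[-0.004, 1.0, -0.003], [1.0, 0.004, 0.002], [0.002, -0.003, -1.0]]
force: [-0.2, 0.0, 0.2]
opening: 0.997
grasp_force: 0.0
```

Emit:
{"op": "step_arm", "data": {"steps": [[0, 0, 0, 0, 0, 1, -1], [0, 0, 0, 0, 0, 1, -1], [0, 0, 0, 0, 0, 1, -1], [0, 0, 0, 0, 0, 1, -1], [0, 0, 0, 0, 0, 1, -1], [0, 0, 0, 0, 0, 1, -1], [0, 0, 0, 0, 0, 1, -1], [0, 0, 0, 0, 0, 1, -1]]}}

```text
time_s: 24.63
position: [0.4823, 0.1044, 0.2801]
tcp_rot: [[0.709, 0.705, -0.003], [0.705, -0.709, 0.002], [-0.001, -0.004, -1.0]]
force: [0.3, -0.1, -0.3]
opening: 0.999
grasp_force: 0.0
```

Emit:
{"op": "step_arm", "data": {"steps": [[0, 0, 0, 0, 0, 1, -1], [0, 0, 0, 0, 0, 1, -1], [0, 0, 0, 0, 0, 1, -1], [0, 0, 0, 0, 0, 1, -1], [0, 0, 0, 0, 0, 1, -1], [0, 0, 0, 0, 0, 1, -1], [0, 0, 0, 0, 0, 1, -1], [0, 0, 0, 0, 0, 1, -1]]}}

```text
time_s: 25.3
position: [0.4825, 0.1048, 0.2806]
tcp_rot: [[1.0, -0.001, -0.002], [-0.001, -1.0, 0.001], [-0.002, -0.001, -1.0]]
force: [0.1, -0.3, -0.3]
opening: 0.999
grasp_force: 0.0
```

```bash
python3 - <<'E'
from rig import *
from h import *
s=read_state();plan(s,(.491,.3027,.275),-2.8);print(np.round(s["joint_positions"],1))
E
```

```text
at [0.4825 0.1048 0.2806] shift [ 0.027 -0.66   0.02 ] turn [-0.002  0.003  0.061] t 25.3
[-0.8 17.7 98.1  0.1 64.3 89.2]
```

Emit:
{"op": "step_arm", "data": {"steps": [[0.01, -0.12, 0, 0, 0, 0.04, -1], [0.02, -0.25, 0, 0, 0, 0.061, -1], [0.027, -0.38, 0, 0, 0, 0.061, -1], [0.027, -0.5, 0, 0, 0, 0.061, -1], [0.027, -0.6, 0, 0, 0, 0.061, -1], [0.027, -0.65, 0, 0, 0, 0.061, -1], [0.027, -0.663, 0, 0, 0, 0.061, -1], [0.027, -0.663, 0, 0, 0, 0.061, -1]]}}

```text
time_s: 25.97
position: [0.4909, 0.3046, 0.2807]
tcp_rot: [[0.999, -0.046, -0.002], [-0.046, -0.999, -0.0], [-0.002, 0.0, -1.0]]
force: [0.4, 0.6, -0.2]
opening: 0.997
grasp_force: 0.0
```

Emit:
{"op": "step_arm", "data": {"steps": [[0, 0, 0.06, 0, 0, 0, -1], [0, 0, 0.14, 0, 0, 0, -1], [0, 0, 0.22, 0, 0, 0, -1], [0, 0, 0.29, 0, 0, 0, -1], [0, 0, 0.33, 0, 0, 0, -1], [0, 0, 0.345, 0, 0, 0, -1], [0, 0, 0.345, 0, 0, 0, -1], [0, 0, 0.345, 0, 0, 0, 1]]}}

```text
time_s: 26.63
position: [0.4918, 0.3034, 0.1784]
tcp_rot: [[0.999, -0.05, 0.0], [-0.05, -0.999, 0.0], [0.0, -0.0, -1.0]]
force: [-0.6, 0.4, -0.1]
opening: 0.976
grasp_force: 0.0
```

Emit:
{"op": "step_arm", "data": {"steps": [[0, 0, 0, 0, 0, 0, 1], [0, 0, 0, 0, 0, 0, 1], [0, 0, 0, 0, 0, 0, 1], [0, 0, 0, 0, 0, 0, 1], [0, 0, 0, 0, 0, 0, 1], [0, 0, 0, 0, 0, 0, 1], [0, 0, 0, 0, 0, 0, 1], [0, 0, 0, 0, 0, 0, 1]]}}

```text
time_s: 27.3
position: [0.4912, 0.3044, 0.1781]
tcp_rot: [[0.999, -0.049, 0.0], [-0.049, -0.999, 0.0], [0.0, -0.0, -1.0]]
force: [-0.0, 0.1, -0.5]
opening: 0.404
grasp_force: 0.0
```

Emit:
{"op": "step_arm", "data": {"steps": [[0, 0, 0, 0, 0, 0, 1], [0, 0, 0, 0, 0, 0, 1], [0, 0, 0, 0, 0, 0, 1], [0, 0, 0, 0, 0, 0, 1], [0, 0, 0, 0, 0, 0, 1], [0, 0, 0, 0, 0, 0, 1]]}}

```text
time_s: 27.8
position: [0.4912, 0.3046, 0.178]
tcp_rot: [[0.999, -0.049, 0.0], [-0.049, -0.999, 0.0], [0.0, -0.0, -1.0]]
force: [0.1, 0.7, -0.4]
opening: 0.147
grasp_force: 30.0
```

```bash
python3 -c "
import numpy as np
f=lambda q:np.array([.4*(np.cos(2.618-q)+.866),.4*(np.sin(2.618-q)-.5)])
q=np.linspace(1.309,0,25)
for k in range(3): print([[0,*(f(q[8*k])-f(a)).round(3).tolist(),0,0,0,1] for a in q[8*k+1:8*k+9]])"
```

```text
[[0, 0.021, -0.005, 0, 0, 0, 1], [0, 0.043, -0.009, 0, 0, 0, 1], [0, 0.064, -0.012, 0, 0, 0, 1], [0, 0.086, -0.013, 0, 0, 0, 1], [0, 0.108, -0.014, 0, 0, 0, 1], [0, 0.13, -0.013, 0, 0, 0, 1], [0, 0.151, -0.011, 0, 0, 0, 1], [0, 0.173, -0.008, 0, 0, 0, 1]]
[[0, 0.021, 0.004, 0, 0, 0, 1], [0, 0.042, 0.01, 0, 0, 0, 1], [0, 0.063, 0.017, 0, 0, 0, 1], [0, 0.084, 0.024, 0, 0, 0, 1], [0, 0.104, 0.033, 0, 0, 0, 1], [0, 0.123, 0.043, 0, 0, 0, 1], [0, 0.142, 0.054, 0, 0, 0, 1], [0, 0.16, 0.066, 0, 0, 0, 1]]
[[0, 0.018, 0.013, 0, 0, 0, 1], [0, 0.034, 0.027, 0, 0, 0, 1], [0, 0.05, 0.042, 0, 0, 0, 1], [0, 0.065, 0.057, 0, 0, 0, 1], [0, 0.08, 0.074, 0, 0, 0, 1], [0, 0.093, 0.091, 0, 0, 0, 1], [0, 0.106, 0.109, 0, 0, 0, 1], [0, 0.117, 0.128, 0, 0, 0, 1]]
```

Emit:
{"op": "step_arm", "data": {"steps": [[0, 0.021, -0.005, 0, 0, 0, 1], [0, 0.043, -0.009, 0, 0, 0, 1], [0, 0.064, -0.012, 0, 0, 0, 1], [0, 0.086, -0.013, 0, 0, 0, 1], [0, 0.108, -0.014, 0, 0, 0, 1], [0, 0.13, -0.013, 0, 0, 0, 1], [0, 0.151, -0.011, 0, 0, 0, 1], [0, 0.173, -0.008, 0, 0, 0, 1]]}}

```text
time_s: 28.47
position: [0.4889, 0.2516, 0.1802]
tcp_rot: [[0.999, -0.049, 0.0], [-0.049, -0.999, -0.0], [0.0, 0.0, -1.0]]
force: [2.7, 0.2, -7.3]
opening: 0.152
grasp_force: 30.0
```

Emit:
{"op": "step_arm", "data": {"steps": [[0, 0.021, 0.004, 0, 0, 0, 1], [0, 0.042, 0.01, 0, 0, 0, 1], [0, 0.063, 0.017, 0, 0, 0, 1], [0, 0.084, 0.024, 0, 0, 0, 1], [0, 0.104, 0.033, 0, 0, 0, 1], [0, 0.123, 0.043, 0, 0, 0, 1], [0, 0.142, 0.054, 0, 0, 0, 1], [0, 0.16, 0.066, 0, 0, 0, 1]]}}

```text
time_s: 29.13
position: [0.4869, 0.2044, 0.1603]
tcp_rot: [[0.999, -0.049, 0.001], [-0.049, -0.999, 0.001], [0.001, -0.001, -1.0]]
force: [4.5, 2.4, -8.6]
opening: 0.143
grasp_force: 30.0
```

Emit:
{"op": "step_arm", "data": {"steps": [[0, 0.018, 0.013, 0, 0, 0, 1], [0, 0.034, 0.027, 0, 0, 0, 1], [0, 0.05, 0.042, 0, 0, 0, 1], [0, 0.065, 0.057, 0, 0, 0, 1], [0, 0.08, 0.074, 0, 0, 0, 1], [0, 0.093, 0.091, 0, 0, 0, 1], [0, 0.106, 0.109, 0, 0, 0, 1], [0, 0.117, 0.128, 0, 0, 0, 1]]}}

```text
time_s: 29.8
position: [0.4856, 0.1697, 0.1222]
tcp_rot: [[0.999, -0.049, 0.002], [-0.049, -0.999, 0.001], [0.002, -0.001, -1.0]]
force: [3.2, 3.3, -6.6]
opening: 0.148
grasp_force: 30.0
```

Emit:
{"op": "step_arm", "data": {"steps": [[0, 0, 0, 0, 0, 0, 1], [0, 0, 0, 0, 0, 0, 1], [0, 0, 0, 0, 0, 0, 1]]}}

```text
time_s: 30.05
position: [0.4856, 0.1698, 0.1224]
tcp_rot: [[0.999, -0.049, 0.002], [-0.049, -0.999, 0.001], [0.002, -0.001, -1.0]]
force: [4.2, 3.3, -8.0]
opening: 0.149
grasp_force: 30.0
```

Emit:
{"op": "step_arm", "data": {"steps": [[0, 0.001, 0.003, 0, 0, 0, 1], [0, 0.002, 0.005, 0, 0, 0, 1], [0, 0.003, 0.007, 0, 0, 0, 1], [0, 0.003, 0.008, 0, 0, 0, 1], [0, 0.003, 0.008, 0, 0, 0, 1]]}}

```text
time_s: 30.47
position: [0.4856, 0.1696, 0.1218]
tcp_rot: [[0.999, -0.049, 0.003], [-0.049, -0.999, 0.002], [0.003, -0.002, -1.0]]
force: [1.0, 5.3, 6.7]
opening: 0.149
grasp_force: 30.0
```

Contact with the stop: the force is now upward. I release and rise.

Emit:
{"op": "step_arm", "data": {"steps": [[0, 0, 0, 0, 0, 0, -1], [0, 0, 0, 0, 0, 0, -1], [0, 0, 0, 0, 0, 0, -1], [0, 0, 0, 0, 0, 0, -1], [0, 0, -0.08, 0, 0, 0, -1], [0, 0, -0.2, 0, 0, 0, -1], [0, 0, -0.33, 0, 0, 0, -1], [0, 0, -0.45, 0, 0, 0, -1]]}}

```text
time_s: 31.13
position: [0.4836, 0.1681, 0.2559]
tcp_rot: [[0.999, -0.049, -0.003], [-0.049, -0.999, -0.001], [-0.003, 0.001, -1.0]]
force: [1.2, 0.1, 0.3]
opening: 0.668
grasp_force: 0.0
```

Emit:
{"op": "step_arm", "data": {"steps": [[0, 0, -0.05, 0, 0, 0, -1], [0, 0, -0.05, 0, 0, 0, -1], [0, 0, -0.05, 0, 0, 0, -1], [0, 0, -0.05, 0, 0, 0, -1]]}}

```text
time_s: 31.47
position: [0.4833, 0.1682, 0.2686]
tcp_rot: [[0.999, -0.049, -0.003], [-0.049, -0.999, -0.001], [-0.003, 0.001, -1.0]]
force: [0.1, -0.6, -0.5]
opening: 0.955
grasp_force: 0.0
```

```bash
python3 - <<'E'
from rig import *
from h import *
s=read_state();c=capture("wrist");print(s["position"],s["force"])
hsv=cv2.cvtColor(c["image"],cv2.COLOR_RGB2HSV);m=roi((hsv[...,1]>150)&(hsv[...,0]<16)&(hsv[...,2]>100),290,370,120,308)
P=[onray_fisheye(c,s,((r.min()+r.max())/2,y),.117) for y in range(190,290,6) for r in[np.nonzero(m[y])[0]] if len(r)>8]
P=np.array(P);print(len(P),np.polyval(np.polyfit(P[:,0],P[:,1],1),.485))
a=capture("side");b=load("side0")
r,ar=rect(roi((lambda h:(h[...,1]>140)&(h[...,0]<16)&(h[...,2]>80))(cv2.cvtColor(a["image"],cv2.COLOR_RGB2HSV)),210,270,285,340));print("side handle",r,ar)
E
```

```text
[0.48326371 0.16824923 0.26855688] [ 0.14844162 -0.63210441 -0.49019985]
5 0.1698456726390411
side handle ((236.69515991210938, 313.2561340332031), (47.00830841064453, 5.153733253479004), 38.65980529785156) 191.5
```

The handle is back at its starting position: y 0.1698 and side-view pixel (236.7, 313.3), the same as at the start. The tray is shut, so I hand in.

```bash
python3 -c "
from rig import *
print(hand_in())"
```

```text
the job is handed in; nothing more can be done
None
```

I put the garlic press in the compartment, flat with its head at the back under the tray, lowered the tray until it was fully shut, and handed in the job at about 31.5 s; the hand-in returned no verdict.

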